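Set the side guide of the tray-banding station and clamp it with the wing knob

TASK

Set up the banding station for the pastry tray lying on it: slide the side guide gently up to the tray until the tray sits snug and square between the guide and the fixed fence, without squeezing it. Then clamp the guide there by turning the wing knob clockwise until it is firmly hand-tight, about 0.38 N m, without forcing it and without the fingers bearing on the side plate close beside the wings. Leave the other things on the table where they are.

Things in the scene. Friction and masses are not known exactly. Their poses are not given: they have to be found in the camera images.
- station: Stainless banding station, fixed, but moved and turned up to 0.25 rad between runs. Origin on the table under the lane; x along the lane, y across it from clamp to fence, z up. Deck x -140..140, y -83..131, top at z 12. Fixed fence along x: white face at y = +115, z 14..58. Clamp block x -20..46, y -130..-78, top at z 50. All mm.
- side_plate: Upright steel side plate of the station, 5 mm thick, between lane and clamp block: station y -78..-73, x -140..140, top edge at z 70 mm. Its outer face is 30 mm from the wing knob's axis, 5 mm from the passing wing tips. The fingers must not bear on it (10 N is too much). Origin at its foot in the middle (y -75.5), axes as the station's.
- guide: Side guide, slides along station y only: white-faced rail 200 mm long (x), z 14..48, on a flat bar 20 x 6 mm (z 20..26) that runs in -y through side plate and clamp block to an upright tab at its outer end. Origin under the middle of the rail's face at table height, axes as the station's. Slides with 2 to 4 N while unclamped; clamped, it holds firmly.
- guide_face (a point): Middle of the guide's white face, at z 30 mm, axes as the station's. It starts at station y -47..-14 mm; with the tray (110 mm wide) snug against the fence it is at about y = +5 mm, and 3 to 8 mm is accepted.
- tab_grip (a point): Point to pinch the guide's tab, 14 mm below its top. Steel tab 40 mm (x) by 8 mm (y), from the bar (z 26) up to z 66; 199 mm in -y from the guide's face. Free all round, 60 mm or more from the clamp block when the tray is snug. Axes as the station's.
- tray: Pastry tray on the deck: black base 165 (x) x 110 (y) x 30 mm, clear lid up to 48 mm, 0.2 to 0.42 kg, loose. Origin in the middle of its underside. Starts 3.5 to 10 mm short of the fence and up to 0.04 rad askew; the guide pushes it home with a few newtons more than its own drag. Thin plastic: 25 N from the guide crushes it.
- wing_grip (a point): On the wing knob's upright axis (station x +27, y -108 mm), at the top of the wings, z 86 mm. Site x along the wings, y across them. Black plastic knob: two wings, 50 mm tip to tip, 9 mm thick, z 62..86 (in the 14 mm gap between them only up to z 76), on a round 22 mm hub. Starts slack, wings at various angles. Clockwise seen from above tightens.
- tray_wait: Bystander: a second pastry tray, like the first, on the table behind the station.
- stack_low: Bystander: lower one of two stacked banded trays, left of the station.
- stack_top: Bystander: upper one of the two stacked trays.
- label_roll: Bystander: roll of yellow band, 90 mm across and 34 mm high, before the station.
- hex_key: Bystander: L-shaped hex key, 100 x 30 mm, 6 mm thick, lying on the table beside the clamp block.
- spray: Bystander: white spray bottle, 190 mm high, right of the station.
- scraper: Bystander: scraper lying right of the station.
- shoe: Brass shoe hidden in the clamp block, pressed on the bar's edge by an eccentric on the knob's shaft; its pose tells nothing, its force counts. The knob turns with 0.12 to 0.18 N m for 0.45 to 1.0 rad, not visible how far; then it stiffens by about 0.7 N m per radian. At 0.38 N m the shoe presses with about 25 N; 12 to 55 N is right. The wings give 0.33 rad per N m. It stays where left.
There are look-alikes about, which are no part of the job. Leave any red or turquoise look-alike of the tray alone.

How it is judged:
By the outcome, as a careful person would: the job done as asked, in the order asked, and still so for the second after the job is handed in, with the robot touching nothing.
It also fails if it takes over 67 s, if anything falls off the work surface, if the arm or the gripper's body presses on something with over 40 N, if the wrist force passes 120 N, or if a joint passes its speed limit or range.

ROBOT

A 6-joint arm with a two-finger parallel gripper is mounted at the origin on the work surface. World frame = base frame: x ahead of the robot, y to its left, z up, the work surface at z = 0. Lengths are in m, angles in rad, forces in N, time in s.
With the tool pointing down it reaches from about 0.375 to 0.9 m from the base axis. Payload 3.1 kg.
Tool frame: the origin (TCP) lies between the finger pads; the fingertips stand 17 mm ahead of it and the grasp point (between the pads) lies 2 mm behind it; z points along the fingers, y is the line along which they close (so a half turn about z gives the same grasp; the last joint's range is limited). The gripper opens to 85 mm and grips with 20 to 120 N. Pads are 22 mm wide; open, the fingers measure 114 mm over their backs; the gripper's body (76 mm by 85 mm) begins 54 mm behind the grasp point. The pads swing forward as they close: fully open they stand 13 mm farther back than shut.
Start: joints at [-1.466, 0.527, 1.433, -0, 1.181, -0.178], TCP at [0.174, -0.6, 0.248] pointing down, gripper open.
Joint ranges: [-3.08, 3.08], [-0.75, 2.2], [0.22, 2.44], [-1.43, 4.57], [0, 2.65], [-2.85, 2.85]. Speed limits (rad/s): [2.79, 2.79, 3.14, 3.14, 3.14, 3.14].

INTERFACE

Orientations are given as a unit quaternion [x, y, z, w].
In Python, from station import sense, vision, order gives the robot as it stands.
- The arm moves only by the shell command python3 -m crank 'ROWS' [OPENING] [FORCE]. ROWS is JSON, a list of rows, each an object with "dp": the shift along the world's x, y, z in units of 30 mm (1.0 is 30 mm), a list of three; "angular": the turn, a rotation vector about the world's x, y, z in degrees, a list of three. In form: [{"dp": [dx, dy, dz], "angular": [ax, ay, az]}, ...]. A call has 1 to 20 rows; each row shifts and turns the commanded pose from where the row before left it; what a row does not reach is not made up. A row lasts 1/10 s, in which the tool goes at most 50 mm and 8.59 degrees, less where a joint would pass 70% of its speed; a pose out of reach is approached as far as the arm can. A call is refused whole if a number of a shift passes 1 or a number of a turn 8.59, either way. A call with a gripper value outside its range is refused whole. OPENING is the closure, from 0 (fully open) to 1 (shut), set as the call begins (- or left out, the last holds). The fingers move at their own pace and stop on an object; FORCE is the grip in N (left out, the last holds). Time passes only in rows, so rows that do not move let the fingers close. It gives the time, the measured TCP pose, the force, the opening and the grip force at its end, in the units of the state.
- sense(): the state, without advancing time (a new reading comes with each control period).
- vision.snapshot(name): name is "scene" or "top"; returns a dict with "image" (384x512x3 uint8, blue, green, red), "range_z" (384x512 float32, m along the optical axis (not along the pixel's ray), 0 where there is no reading), "mtx" (3x3 intrinsics, pixels), "pose" (4x4, takes a point from camera to world coordinates). Camera axes: x right, y down, z forward; pixel columns grow to the right and rows downward; lengths in m; the calibration is good to about 2 mm. A picture is of the moment at which its call begins.
- order.sign_off(): hands the job in; it is judged then, once.
The state is a dict: "t": time; "q": joint angles; "qd": joint speeds; "tau": joint torques, N m; "tcp_pos": TCP position; "tool_rot": TCP orientation; "force": force on the tool from outside, world axes, zero at the start; "ft_torque": the same for the moment, N m; "finger_gap": opening from 0.0 (shut) to 1.0 (fully open); "gripper_force": force on a finger pad.
Only numpy, scipy, OpenCV 4.12 (cv2) and the standard library are available. Lean on these libraries where they do the work, as an engineer would, in place of code of your own. Each camera call takes 0.05 s, during which the arm holds its last target. There are 200 camera calls.

## Working session

There is one attempt and no reset: what is moved stays moved. The work goes in short steps, Python scripts to look and compute and a shell command to move; the robot and the scene stay as the last step left them, time stands still between calls to the robot, and variables do not carry over. Pictures are saved under pics/ and viewed, at most 10 in all, crops included, and the job is handed in when it is done.

```bash
mkdir -p pics; ls
python3 - <<'E'
from station import sense, vision
import cv2,numpy as np
for n in("top","scene"):
    s=vision.snapshot(n); cv2.imwrite(f"pics/{n}0.png",s["image"]); np.savez(f"{n}0.npz",**s)
    print(n,s["mtx"].round(1).tolist(),s["pose"].round(3).tolist())
    cv2.imwrite(f"pics/{n}0b.png",cv2.resize(s["image"],(800,600),interpolation=cv2.INTER_CUBIC))
print(sense())
E
```

```text
pics
top [[483.4, 0.0, 247.8], [0.0, 483.4, 189.2], [0.0, 0.0, 1.0]] [[-0.008, -0.993, 0.115, 0.428], [-1.0, 0.007, -0.011, 0.004], [0.01, -0.115, -0.993, 1.364], [0.0, 0.0, 0.0, 1.0]]
scene [[414.2, 0.0, 258.2], [0.0, 414.2, 186.3], [0.0, 0.0, 1.0]] [[-0.481, 0.506, -0.716, 1.489], [0.877, 0.262, -0.404, 0.511], [-0.017, -0.822, -0.57, 0.797], [0.0, 0.0, 0.0, 1.0]]
{'t': 0.1, 'q': array([-1.46647979e+00,  5.28371361e-01,  1.43380272e+00,  1.49643787e-05,
        1.18140360e+00, -1.78487346e-01]), 'qd': array([ 0.00030437, -0.00470412, -0.00341983,  0.00114233,  0.00052728,
       -0.00224104]), 'tau': array([ 2.85672504e-04, -4.43305421e+01, -1.78585660e+01, -2.74469021e-04,
        3.91435315e-03, -9.85273687e-06]), 'tcp_pos': array([ 0.1743793 , -0.59952964,  0.2474235 ]), 'tool_rot': array([ 9.90019305e-01,  1.40928316e-01,  4.37137990e-05, -9.91574043e-04]), 'force': array([-0.82339296, -0.19879593, -0.04108629]), 'ft_torque': array([-0.02742848,  0.02603539,  0.01775316]), 'gripper_force': 0.0, 'finger_gap': 1.0019268140896926}
```

View pics/top0b.png

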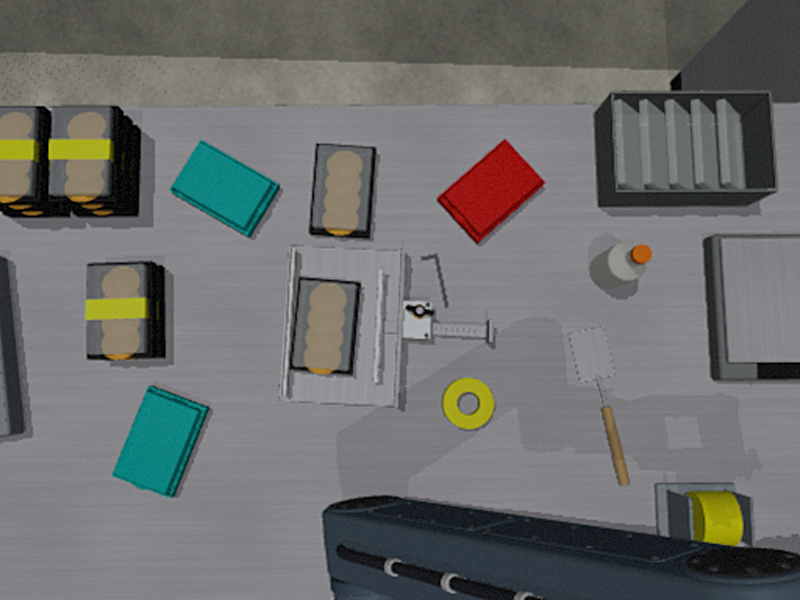

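View pics/scene0b.png

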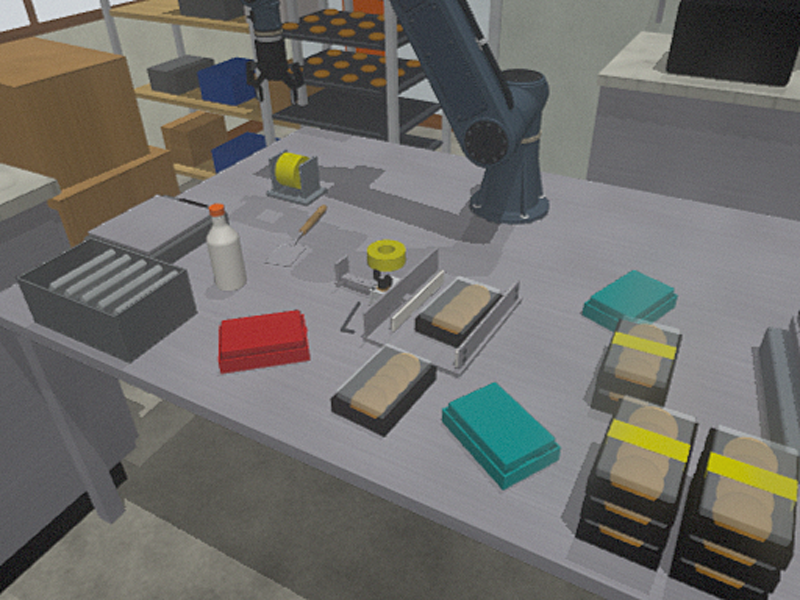

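The tray on the station is the black one with a clear lid at (325,325) in the top view. The black tray at (343,190) is the waiting bystander, and the two turquoise and one red look-alikes are elsewhere. The clamp block with the black knob is at (419,312) and the guide tab at (490,330). I'll enlarge this area and measure it with depth.

```bash
cat > h.py <<'E'
import numpy as np,cv2
from station import sense, vision
def pts(s):
    d=s["range_z"];K=s["mtx"];v,u=np.indices(d.shape)
    p=np.stack([(u-K[0,2])/K[0,0]*d,(v-K[1,2])/K[1,1]*d,d],-1)
    return p@s["pose"][:3,:3].T+s["pose"][:3,3]
def ray(s,uv,z):
    K=s["mtx"];T=s["pose"];uv=np.atleast_2d(uv).astype(float)
    r=np.c_[(uv[:,0]-K[0,2])/K[0,0],(uv[:,1]-K[1,2])/K[1,1],np.ones(len(uv))]@T[:3,:3].T
    return (T[:3,3]+r*((z-T[2,3])/r[:,2])[:,None])[:,:2]
E
python3 - <<'E'
from h import *
s=dict(np.load("top0.npz"));im=s["image"]
c=im[150:270,170:330];cv2.imwrite("pics/c1.png",cv2.resize(c,(800,600),interpolation=cv2.INTER_CUBIC))
P=pts(s);z=P[...,2]
roi=np.zeros(z.shape,bool);roi[150:270,170:330]=1
print(np.histogram(z[roi],bins=np.arange(-.01,.1,.005)))
for a,b,n in((.064,.076,"plate/tab"),(.05,.062,"fence"),(.078,.095,"wing"),(.042,.054,"rail/lid")):
    m=(roi&(z>a)&(z<b)).astype(np.uint8)
    k,l,st,ce=cv2.connectedComponentsWithStats(m)
    for i in range(1,k):
        if st[i,4]>8:
            q=P[l==i];r=cv2.minAreaRect((q[:,:2]*1000).astype(np.float32))
            print(n,st[i].tolist(),q.mean(0).round(4),[np.round(t,1) for t in r])
E
```

```text
(array([ 963, 5779, 3230, 1727, 2215,  343,  231,  318,  478,  270,  321,
        508,  443, 1372,  639,  162,   71,   21,   24,   12,    0]), array([-0.01 , -0.005,  0.   ,  0.005,  0.01 ,  0.015,  0.02 ,  0.025,
        0.03 ,  0.035,  0.04 ,  0.045,  0.05 ,  0.055,  0.06 ,  0.065,
        0.07 ,  0.075,  0.08 ,  0.085,  0.09 ,  0.095]))
plate/tab [256, 157, 3, 35, 63] [ 0.6197 -0.0343  0.0691] [array([619.7, -34.2]), array([ 4.8, 93.3]), np.float64(86.6)]
plate/tab [252, 193, 5, 68, 129] [ 0.4784 -0.0259  0.0691] [array([478.1, -26. ]), array([  5., 179.]), np.float64(86.7)]
plate/tab [265, 196, 8, 7, 21] [ 0.5516 -0.0643  0.0707] [array([551.3, -64.1]), array([23.1, 10.9]), np.float64(57.1)]
plate/tab [312, 205, 4, 8, 16] [ 0.5235 -0.1869  0.0665] [array([ 524.6, -186.2]), array([ 8.2, 19.2]), np.float64(88.5)]
fence [178, 158, 11, 96, 211] [0.5384 0.1678 0.0553] [array([537.9, 166.4]), array([ 11.6, 259. ]), np.float64(86.3)]
fence [187, 179, 41, 59, 1836] [0.5286 0.1016 0.058 ] [array([529.8, 101.8]), array([ 98.1, 152.4]), np.float64(84.6)]
fence [266, 193, 9, 5, 22] [ 0.5648 
[... 668 characters left out ...]
9, 195, 8, 4, 22] [ 0.5557 -0.047   0.0827] [array([556.6, -48.3]), array([18.9,  8.4]), np.float64(89.4)]
wing [271, 198, 7, 4, 19] [ 0.5481 -0.078   0.084 ] [array([548.4, -78.6]), array([ 8.5, 16. ]), np.float64(0.0)]
rail/lid [178, 158, 11, 96, 273] [0.5345 0.165  0.0484] [array([538.8, 165.5]), array([ 13.2, 260.9]), np.float64(85.6)]
rail/lid [239, 172, 7, 73, 212] [0.5308 0.0071 0.0459] [array([530.1,   7.2]), array([  8.9, 198. ]), np.float64(86.7)]
rail/lid [256, 193, 20, 25, 354] [ 0.5344 -0.0571  0.0488] [array([538.2, -58.4]), array([51.5, 65.9]), np.float64(86.3)]
rail/lid [198, 236, 14, 4, 31] [0.4504 0.1092 0.0461] [array([449.6, 109.1]), array([35.2,  8.1]), np.float64(89.2)]
```

View pics/c1.png

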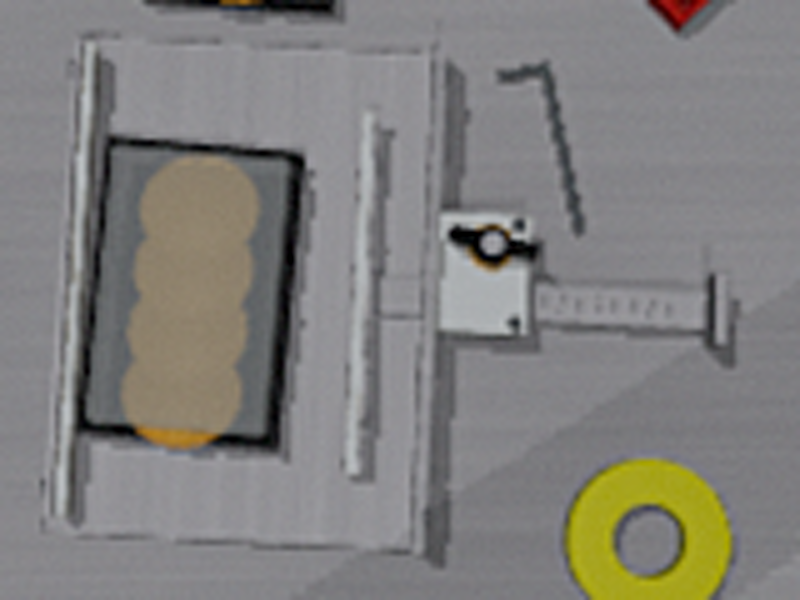

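The enlarged crop settles which parts are meant. The knob's wings are at crop (450,236)–(535,248), nearly across the station. The guide tab is at (718,272–345) and the rail at (365,110)–(355,475). The tray is at (195,290), slightly askew and short of the fence at (75,280). Next I'll refine the tab centre and wing axis.

Run:
```python
from h import *
s=dict(np.load("top0.npz"));g=s["image"].max(2)
yaw=np.arctan2(-8.2,141.6);R=np.array([[np.cos(yaw),-np.sin(yaw)],[np.sin(yaw),np.cos(yaw)]])
o=np.array([.5277,-.0289])+R@[0,.0755];print("yaw",yaw,"o",o)
def st(p):return ((p-o)@R*1000).round(1)
# wings dark mask in knob window
m=np.zeros_like(g);m[191:206,258:279]=(g[191:206,258:279]<75)
v,u=np.nonzero(m);w=ray(s,np.c_[u,v],.086);print(len(u))
vx,vy,x0,y0=cv2.fitLine(w.astype(np.float32),cv2.DIST_HUBER,0,1e-4,1e-4).ravel()
print("wing mean",w.mean(0),st(w.mean(0)),"dir world deg",np.degrees(np.arctan2(vy,vx))%180,"knob pred",o+R@[.027,-.108])
for p in((448,233),(538,250)):print(ray(s,np.array(p)/5+[169.6,149.6],.086))
# tab
for p in((718,273),(718,346),(709,308),(731,308)): q=ray(s,np.array(p)/5+[169.6,149.6],.066)[0];print("tab",q,st(q))
for p in((372,110),(354,475)): q=ray(s,np.array(p)/5+[169.6,149.6],.048)[0];print("rail",q,st(q))
print("n",R[:,1],sense()["tcp_pos"])
```

```text
yaw -0.05784500074353213 o [0.53206486 0.04647372]
64
wing mean [ 0.55104438 -0.06475231] [  25.4 -109.9] dir world deg 77.121254 knob pred [ 0.55277593 -0.06290659]
[[ 0.55707183 -0.03931779]]
[[ 0.5476538  -0.08704116]]
tab [ 0.53636365 -0.18542423] [  17.7 -231.3]
tab [ 0.49701456 -0.1844906 ] [ -21.6 -232.6]
tab [ 0.51749971 -0.18012353] [  -1.4 -227.1]
tab [ 0.51741106 -0.19198523] [  -0.8 -238.9]
rail [6.29225453e-01 4.78832302e-04] [ 99.7 -40.3]
rail [0.42974826 0.01165757] [-100.1  -40.7]
n [0.05781275 0.99832744] [ 0.1743793  -0.59952964  0.2474235 ]
```

```bash
python3 -m crank '[{"dp":[0.72,0.86,0],"angular":[0,0,-1.2]},{"dp":[0.72,0.86,0],"angular":[0,0,-1.2]},{"dp":[0.72,0.86,0],"angular":[0,0,-1.2]},{"dp":[0.72,0.86,0],"angular":[0,0,-1.2]},{"dp":[0.72,0.86,0],"angular":[0,0,-1.2]},{"dp":[0.72,0.86,0],"angular":[0,0,-1.2]},{"dp":[0.72,0.86,0],"angular":[0,0,-1.2]},{"dp":[0.72,0.86,0],"angular":[0,0,-1.2]},{"dp":[0.72,0.86,0],"angular":[0,0,-1.2]},{"dp":[0.72,0.86,0],"angular":[0,0,-1.2]},{"dp":[0.72,0.86,0],"angular":[0,0,-1.2]},{"dp":[0.72,0.86,0],"angular":[0,0,-1.2]},{"dp":[0.72,0.86,0],"angular":[0,0,-1.2]},{"dp":[0.72,0.86,0],"angular":[0,0,-1.2]},{"dp":[0.72,0.86,0],"angular":[0,0,-1.2]},{"dp":[0.65,0.92,0],"angular":[0,0,-1.2]},{"dp":[0,0,0],"angular":[0,0,0]},{"dp":[0,0,0],"angular":[0,0,0]}]' 0.4 20; python3 -c "
from station import sense;s=sense();print(s)"
```

```text
t: 1.9
tcp_pos: [0.5178, -0.1849, 0.2479]
tool_rot: [1.0, -0.025, -0.001, -0.0]
force: [0.1, -0.8, 0.1]
finger_gap: 0.598
gripper_force: 0.0
{'t': 1.9, 'q': array([-5.45975271e-01,  4.27388418e-01,  1.62215201e+00, -6.17202432e-04,
        1.09304564e+00,  1.07517138e+00]), 'qd': array([-0.03493702, -0.00492526,  0.00495993, -0.00339868, -0.00150479,
       -0.00134596]), 'tau': array([ 9.13002435e-01, -3.82757270e+01, -1.65871096e+01,  7.44738593e-02,
        2.77813204e-03,  1.70919386e-02]), 'tcp_pos': array([ 0.51781064, -0.1849093 ,  0.24789574]), 'tool_rot': array([ 9.99686527e-01, -2.50305191e-02, -5.67179214e-04, -9.49570061e-06]), 'force': array([ 0.07927546, -0.8455206 ,  0.06136418]), 'ft_torque': array([-0.01004622,  0.0099335 ,  0.00856522]), 'gripper_force': 0.0, 'finger_gap': 0.5975568595704771}
```

```bash
python3 -m crank '[{"dp":[0,0,-0.8],"angular":[0,0,-0.4]},{"dp":[0,0,-0.8],"angular":[0,0,0]},{"dp":[0,0,-0.8],"angular":[0,0,0]},{"dp":[0,0,-0.8],"angular":[0,0,0]},{"dp":[0,0,-0.8],"angular":[0,0,0]},{"dp":[0,0,-0.8],"angular":[0,0,0]},{"dp":[0,0,-0.8],"angular":[0,0,0]},{"dp":[0,0,-0.7],"angular":[0,0,0]},{"dp":[0,0,-0.3],"angular":[0,0,0]},{"dp":[0,0,0],"angular":[0,0,0]}]' && python3 -m crank '[{"dp":[0,0,0],"angular":[0,0,0]},{"dp":[0,0,0],"angular":[0,0,0]},{"dp":[0,0,0],"angular":[0,0,0]},{"dp":[0,0,0],"angular":[0,0,0]},{"dp":[0,0,0],"angular":[0,0,0]},{"dp":[0,0,0],"angular":[0,0,0]}]' 1 25
```

```text
t: 2.9
tcp_pos: [0.5167, -0.1861, 0.0492]
tool_rot: [1.0, -0.03, -0.001, -0.001]
force: [-1.3, 0.8, 0.2]
finger_gap: 0.598
gripper_force: 0.0
t: 3.5
tcp_pos: [0.5186, -0.1862, 0.0514]
tool_rot: [1.0, -0.029, 0.001, 0.001]
force: [-0.7, -2.3, 6.0]
finger_gap: 0.086
gripper_force: 31.6
```

```bash
python3 -m crank '[{"dp":[0.006,0.1,0],"angular":[0,0,0]},{"dp":[0.006,0.1,0],"angular":[0,0,0]},{"dp":[0.006,0.1,0],"angular":[0,0,0]},{"dp":[0.006,0.1,0],"angular":[0,0,0]},{"dp":[0.006,0.1,0],"angular":[0,0,0]},{"dp":[0.006,0.1,0],"angular":[0,0,0]},{"dp":[0.006,0.1,0],"angular":[0,0,0]},{"dp":[0.006,0.1,0],"angular":[0,0,0]}]' && python3 -m crank '[{"dp":[0,0.04,0],"angular":[0,0,0]},{"dp":[0,0.04,0],"angular":[0,0,0]},{"dp":[0,0.04,0],"angular":[0,0,0]},{"dp":[0,0.04,0],"angular":[0,0,0]}]'
python3 - <<'E'
from h import *
s=vision.snapshot("top");cv2.imwrite("pics/t2.png",cv2.resize(s["image"][150:270,170:330],(800,600),interpolation=cv2.INTER_CUBIC))
E
```

```text
t: 4.3
tcp_pos: [0.52, -0.1622, 0.0514]
tool_rot: [1.0, -0.029, 0.001, 0.001]
force: [-1.5, -2.1, 6.5]
finger_gap: 0.09
gripper_force: 31.7
t: 4.7
tcp_pos: [0.5203, -0.1575, 0.0514]
tool_rot: [1.0, -0.029, 0.001, 0.001]
force: [-1.0, -1.8, 6.0]
finger_gap: 0.087
gripper_force: 31.5
```

View pics/t2.png

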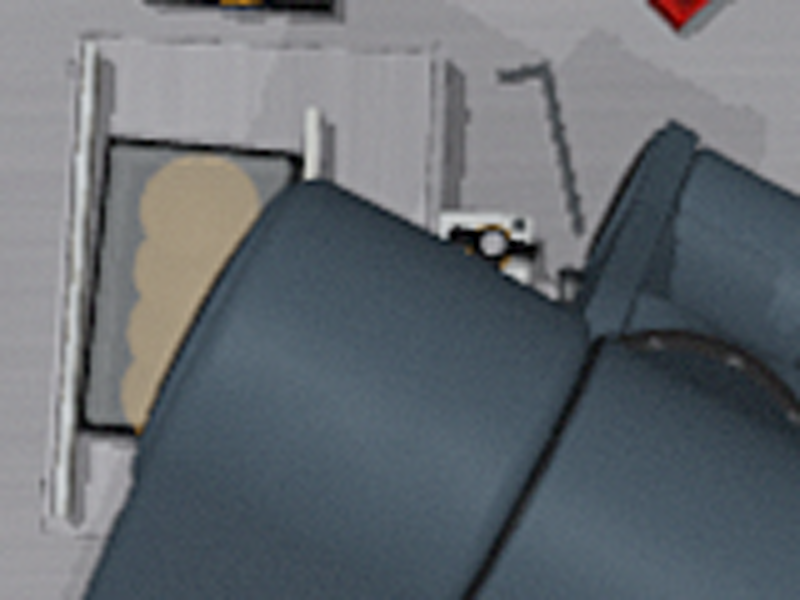

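The rail's upper end at (313,140) has just about reached the tray's upper corner at (300,165), so the fine approach starts here.

```bash
for i in 1; do python3 -m crank '[{"dp":[0.002,0.03,0],"angular":[0,0,0]},{"dp":[0.002,0.03,0],"angular":[0,0,0]},{"dp":[0.002,0.03,0],"angular":[0,0,0]},{"dp":[0.002,0.03,0],"angular":[0,0,0]}]'; done; python3 -m crank '[{"dp":[0.002,0.03,0],"angular":[0,0,0]},{"dp":[0.002,0.03,0],"angular":[0,0,0]}]'
```

```text
t: 5.15
tcp_pos: [0.5205, -0.1543, 0.0514]
tool_rot: [1.0, -0.029, 0.001, 0.001]
force: [-1.3, -4.2, 6.0]
finger_gap: 0.091
gripper_force: 31.5
t: 5.35
tcp_pos: [0.5206, -0.1525, 0.0514]
tool_rot: [1.0, -0.029, 0.001, 0.001]
force: [-1.7, -4.8, 6.1]
finger_gap: 0.086
gripper_force: 31.5
```

```bash
python3 -m crank '[{"dp":[0.001,0.02,0],"angular":[0,0,0]},{"dp":[0.001,0.02,0],"angular":[0,0,0]}]'
```

```text
t: 5.55
tcp_pos: [0.5207, -0.1513, 0.0515]
tool_rot: [1.0, -0.029, 0.001, 0.001]
force: [-2.0, -4.0, 6.0]
finger_gap: 0.089
gripper_force: 31.5
```

```bash
python3 -m crank '[{"dp":[0.001,0.02,0],"angular":[0,0,0]},{"dp":[0.001,0.02,0],"angular":[0,0,0]}]';python3 -m crank '[{"dp":[0.001,0.02,0],"angular":[0,0,0]}]'; python3 -m crank '[{"dp":[0.001,0.02,0],"angular":[0,0,0]}]'
```

```text
t: 5.75
tcp_pos: [0.5207, -0.1502, 0.0514]
tool_rot: [1.0, -0.029, 0.001, 0.001]
force: [-2.0, -5.2, 6.1]
finger_gap: 0.086
gripper_force: 31.5
t: 5.85
tcp_pos: [0.5208, -0.1497, 0.0514]
tool_rot: [1.0, -0.029, 0.001, 0.001]
force: [-1.8, -5.2, 5.6]
finger_gap: 0.086
gripper_force: 31.5
t: 5.95
tcp_pos: [0.5208, -0.1491, 0.0514]
tool_rot: [1.0, -0.029, 0.001, 0.001]
force: [-2.5, -4.8, 6.4]
finger_gap: 0.088
gripper_force: 31.5
```

```bash
python3 -m crank '[{"dp":[0.001,0.015,0],"angular":[0,0,0]}]'
```

```text
t: 6.05
tcp_pos: [0.5208, -0.1489, 0.0515]
tool_rot: [1.0, -0.029, 0.001, 0.001]
force: [-3.1, -7.2, 5.8]
finger_gap: 0.089
gripper_force: 31.4
```

```bash
python3 -m crank '[{"dp":[0.001,0.012,0],"angular":[0,0,0]}]'
```

```text
t: 6.15
tcp_pos: [0.5208, -0.1489, 0.0514]
tool_rot: [1.0, -0.029, 0.001, 0.002]
force: [-3.6, -8.0, 6.8]
finger_gap: 0.088
gripper_force: 31.4
```

```bash
python3 -m crank '[{"dp":[0.0,0.01,0],"angular":[0,0,0]}]'
python3 - <<'E'
from h import *
s=vision.snapshot("top");cv2.imwrite("pics/t3.png",cv2.resize(s["image"][150:270,170:330],(800,600),interpolation=cv2.INTER_CUBIC))
print(sense()["force"])
E
```

```text
t: 6.25
tcp_pos: [0.5208, -0.1489, 0.0515]
tool_rot: [1.0, -0.029, 0.001, 0.002]
force: [-3.0, -9.3, 5.8]
finger_gap: 0.085
gripper_force: 31.4
[-2.68595711 -8.29445406  4.89246181]
```

View pics/t3.png

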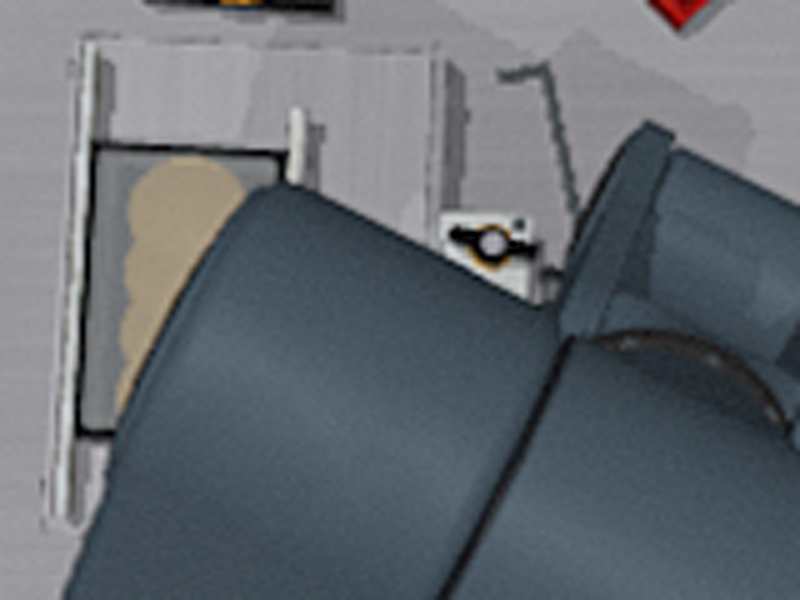

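The tray now lies parallel against the fence (75–85, 150–430) with the rail touching it, and the motion stopped as the force rose. I'll relax the push, let go and rise.

```bash
python3 -m crank '[{"dp":[0,-0.015,0],"angular":[0,0,0]},{"dp":[0,-0.015,0],"angular":[0,0,0]},{"dp":[0,0,0],"angular":[0,0,0]}]'; python3 -m crank '[{"dp":[0,0,0],"angular":[0,0,0]},{"dp":[0,0,0],"angular":[0,0,0]},{"dp":[0,0,0],"angular":[0,0,0]},{"dp":[0,0,0],"angular":[0,0,0]}]' 0.5; python3 -m crank '[{"dp":[0,0,0.8],"angular":[0,0,0]},{"dp":[0,0,0.9],"angular":[0,0,0]},{"dp":[0,0,0.9],"angular":[0,0,0]},{"dp":[0,0,0.9],"angular":[0,0,0]},{"dp":[0,0,0.9],"angular":[0,0,0]},{"dp":[0,0,0],"angular":[0,0,0]},{"dp":[0,0,0],"angular":[0,0,0]}]'
```

```text
t: 6.6
tcp_pos: [0.5208, -0.1489, 0.0515]
tool_rot: [1.0, -0.029, 0.001, 0.001]
force: [-2.4, -5.3, 5.5]
finger_gap: 0.086
gripper_force: 31.5
t: 7.0
tcp_pos: [0.5198, -0.1472, 0.0501]
tool_rot: [1.0, -0.03, -0.0, -0.0]
force: [-0.1, -0.3, -0.2]
finger_gap: 0.498
gripper_force: 0.0
t: 7.7
tcp_pos: [0.5199, -0.1474, 0.1825]
tool_rot: [1.0, -0.03, 0.0, 0.0]
force: [-0.1, -0.0, -0.1]
finger_gap: 0.5
gripper_force: 0.0
```

```bash
python3 -m crank '[{"dp":[0.108,0.28,0],"angular":[0,0,8.2]},{"dp":[0.108,0.28,0],"angular":[0,0,8.2]},{"dp":[0.108,0.28,0],"angular":[0,0,8.2]},{"dp":[0.108,0.28,0],"angular":[0,0,8.2]},{"dp":[0.108,0.28,0],"angular":[0,0,8.2]},{"dp":[0.108,0.28,0],"angular":[0,0,8.2]},{"dp":[0.108,0.28,0],"angular":[0,0,8.2]},{"dp":[0.108,0.28,0],"angular":[0,0,8.2]},{"dp":[0.108,0.28,0],"angular":[0,0,8.2]},{"dp":[0.108,0.28,0],"angular":[0,0,8.2]},{"dp":[0,0,0],"angular":[0,0,0]},{"dp":[0,0,0],"angular":[0,0,0]}]'
python3 - <<'E'
from h import *
s=dict(np.load("top0.npz"));print((pts(s)[193:205,260:280,2]*1000).round(0).astype(int))
print(s["image"][193:205,260:280].max(2))
t=vision.snapshot("scene");cv2.imwrite("pics/s4.png",cv2.resize(t["image"][130:250,200:360],(800,600),interpolation=cv2.INTER_CUBIC))
E
```

```text
t: 8.9
tcp_pos: [0.5516, -0.0633, 0.181]
tool_rot: [0.775, 0.632, -0.001, -0.001]
force: [0.6, -0.1, -0.8]
finger_gap: 0.496
gripper_force: 0.0
[[  50   48   46   45   46   47   50   53   51   52   50   46   55   44
    46   47   -1   -3   -4   -5]
 [  50   53   51   47   47   48   51   51   50   50   48   50   54   45
    53   47   -6   -7    0    0]
 [  81   81   45   48   51   47   52   50   48   55   52   53   48   53
    50   46    2    2   -5   -2]
 [  84   82   84   86   82   67   66   64   62   61   62   49   51   49
    48   47    5   -3   -8   -1]
 [  84   86   87   86   87   79   78   75   73   74   62   49   47   52
    49   51   -1   -5    2    0]
 [  84   80   81   80   83   84   70   75   78   70   74   74   85   79
    80   49    4   -5   -1    2]
 [  49   47   69   77   74   76   70   77   77   76   76   86   85   82
    85   83   86   -1    4   -2]
 [  50   50   53   50   60   63   66 1364   75   77   72   85   82   87
    87   88   80   85   -9    1]
 [  53   49   44   52   51   63   63   60   61   67   66   69   76   84
    82   78   83   -5   -5   -1]
 [  55   49
[... 625 characters left out ...]
 148 129
  135 132]
 [ 23   2   9   8  18   5  75 150 164 164 112  54 142 175 165 165 119 112
  125 131]
 [101  44  23  15   5   4 119 154 153 161 126  47   1  32  37 104  83  78
   90 126]
 [166 122  99  85  39   0 102 153 161 156 115  47  12  18  14   8   8  40
   87 131]
 [190 172 150 134  80  13  26 127 146 124  64   7   5   5  14  18   4  49
   87 130]
 [182 182 167 149 136  76  14  14  16  13  21  74  92  78  67  46  23  72
   94 128]
 [182 181 183 190 184 141  97  58  32  29  82 126 139 133 124  97  73  94
   98 128]
 [179 178 177 181 177 173 167 130 109 106 143 153 158 158 161 133 106  98
   95 128]
 [179 177 176 178 181 186 179 170 166 163 179 187 183 184 187 149 100  91
   91 113]]
```

View pics/s4.png

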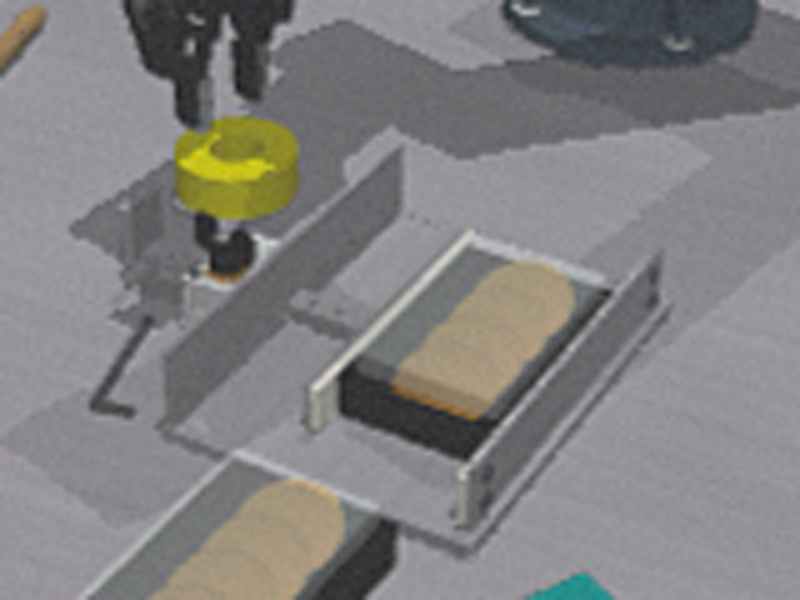

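The tray is flush against the fence and the rail (white, 310–475, 235–400) lies square along it. The knob is dark, at (228,245), with the gripper directly above. The knob's cap between the wings tops out at about z 76 mm, so I'll grip only the wings above it, which also stays above the 70 mm plate edge.

```bash
python3 -m crank '[{"dp":[0,0,-0.6],"angular":[0,0,-1.4]},{"dp":[0,0,-0.7],"angular":[0,0,0]},{"dp":[0,0,-0.7],"angular":[0,0,0]},{"dp":[0,0,-0.6],"angular":[0,0,0]},{"dp":[0,0,-0.3],"angular":[0,0,0]},{"dp":[0,0,0],"angular":[0,0,0]}]'; python3 -m crank '[{"dp":[0,0,0],"angular":[0,0,0]},{"dp":[0,0,0],"angular":[0,0,0]},{"dp":[0,0,0],"angular":[0,0,0]},{"dp":[0,0,0],"angular":[0,0,0]},{"dp":[0,0,0],"angular":[0,0,0]},{"dp":[0,0,0],"angular":[0,0,0]},{"dp":[0,0,0],"angular":[0,0,0]}]' 1 60; python3 -c "
from station import sense;s=sense();print(s['force'],s['ft_torque'],s['q'][5],s['tcp_pos'])"
```

```text
t: 9.55
tcp_pos: [0.5514, -0.0637, 0.094]
tool_rot: [0.782, 0.623, -0.001, -0.001]
force: [0.3, 0.3, 0.4]
finger_gap: 0.495
gripper_force: 0.0
t: 10.25
tcp_pos: [0.5536, -0.0639, 0.0963]
tool_rot: [0.782, 0.624, 0.001, 0.001]
force: [1.7, -0.5, 6.2]
finger_gap: 0.059
gripper_force: 59.3
[ 1.719264   -0.45481114  6.17176943] [-0.01609118 -0.22392241 -0.04265424] -0.09211906841111703 [ 0.55360589 -0.06393036  0.09630479]
```

```bash
python3 -m crank '[{"dp":[0,0,0],"angular":[0,0,-3]},{"dp":[0,0,0],"angular":[0,0,-3]},{"dp":[0,0,0],"angular":[0,0,-3]},{"dp":[0,0,0],"angular":[0,0,0]}]'; python3 -c "
from station import sense;s=sense();print(s['force'],s['ft_torque'],s['q'][5],s['tcp_pos'])"
```

```text
t: 10.65
tcp_pos: [0.5536, -0.0639, 0.0963]
tool_rot: [0.828, 0.561, 0.001, 0.001]
force: [1.8, 0.0, 6.0]
finger_gap: 0.065
gripper_force: 59.3
[1.78064995 0.04415578 6.03561964] [-0.07637041 -0.32360642  0.06150755] 0.06523235591602798 [ 0.55363188 -0.06390888  0.09629924]
```

```bash
python3 -m crank '[{"dp":[0,0,0],"angular":[0,0,-3]},{"dp":[0,0,0],"angular":[0,0,-3]},{"dp":[0,0,0],"angular":[0,0,-3]},{"dp":[0,0,0],"angular":[0,0,-3]},{"dp":[0,0,0],"angular":[0,0,0]}]'
python3 - <<'E'
from h import *
s=sense();print(s['force'],s['ft_torque'],s['q'][5],s['tcp_pos'])
t=vision.snapshot("scene");cv2.imwrite("pics/s5.png",cv2.resize(t["image"][130:210,200:307],(800,600),interpolation=cv2.INTER_CUBIC))
E
```

```text
t: 11.15
tcp_pos: [0.5537, -0.064, 0.0963]
tool_rot: [0.882, 0.471, 0.001, 0.001]
force: [0.9, -0.5, 5.7]
finger_gap: 0.064
gripper_force: 59.3
[ 0.94953407 -0.46545775  5.73313753] [-0.05450515 -0.42586776  0.18836173] 0.27465840326968016 [ 0.55374003 -0.06395097  0.09630141]
```

View pics/s5.png

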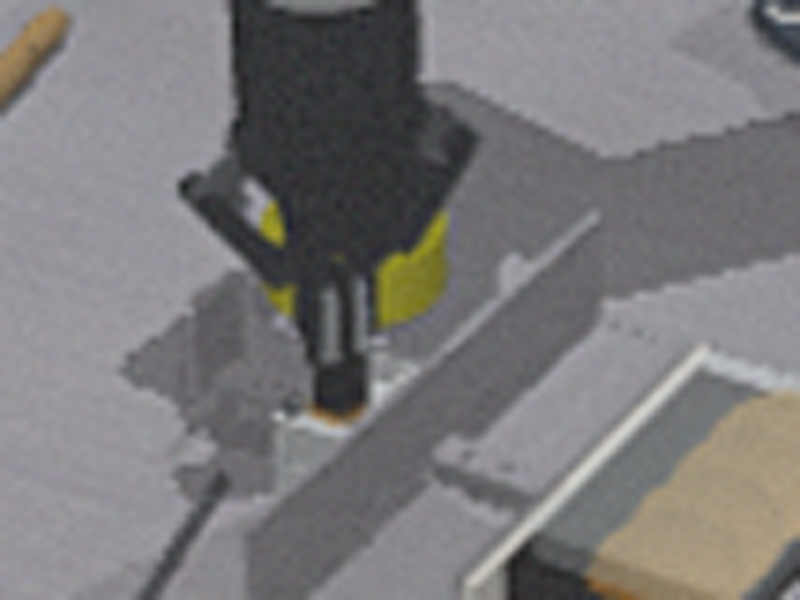

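The fingers are on the wings at (340,330), clear of the side plate, and the knob is turning. I'll continue in short turns.

```bash
cat > f.sh <<'E'
python3 -c "
from station import sense;s=sense();print('   F',s['force'].round(1),'M',s['ft_torque'].round(3),'q6',s['q'][5].round(3),s['tcp_pos'].round(4))"
E
python3 -m crank '[{"dp":[0,0,0],"angular":[0,0,-3]},{"dp":[0,0,0],"angular":[0,0,-3]},{"dp":[0,0,0],"angular":[0,0,0]}]' | head -1; sh f.sh;  python3 -m crank '[{"dp":[0,0,0],"angular":[0,0,-3]},{"dp":[0,0,0],"angular":[0,0,-3]},{"dp":[0,0,0],"angular":[0,0,0]}]' | head -1; sh f.sh
```

```text
t: 11.5
   F [ 2.5 -0.2  5.6] M [-0.016 -0.313  0.17 ] q6 0.379 [ 0.5538 -0.064   0.0963]
t: 11.8
   F [2.4 0.8 4.8] M [-0.063 -0.294  0.136] q6 0.484 [ 0.5538 -0.064   0.0963]
```

```bash
python3 -m crank '[{"dp":[0,0,0],"angular":[0,0,-3]},{"dp":[0,0,0],"angular":[0,0,-1]},{"dp":[0,0,0],"angular":[0,0,0]}]' | head -1; sh f.sh
```

```text
t: 12.1
   F [ 2.1 -0.4  5.5] M [-0.044 -0.397  0.159] q6 0.553 [ 0.5538 -0.064   0.0963]
```

```bash
python3 -m crank '[{"dp":[0,0,0],"angular":[0,0,-3]},{"dp":[0,0,0],"angular":[0,0,-2]},{"dp":[0,0,0],"angular":[0,0,0]}]' | head -1; sh f.sh; python3 -m crank '[{"dp":[0,0,0],"angular":[0,0,-3]},{"dp":[0,0,0],"angular":[0,0,0]}]' | head -1; sh f.sh
```

```text
t: 12.4
   F [2.  0.7 4.5] M [-0.042 -0.352  0.207] q6 0.641 [ 0.5539 -0.064   0.0963]
t: 12.6
   F [ 2.2 -0.2  5.2] M [-0.117 -0.4    0.158] q6 0.694 [ 0.5539 -0.0641  0.0963]
```

```bash
python3 -m crank '[{"dp":[0,0,0],"angular":[0,0,-3]},{"dp":[0,0,0],"angular":[0,0,-1]},{"dp":[0,0,0],"angular":[0,0,0]}]' | head -1; sh f.sh
```

```text
t: 12.9
   F [2.4 0.4 5.3] M [-0.146 -0.402  0.12 ] q6 0.763 [ 0.554  -0.0641  0.0963]
```

```bash
python3 -m crank '[{"dp":[0,0,0],"angular":[0,0,-3]},{"dp":[0,0,0],"angular":[0,0,0]}]' | head -1; sh f.sh; python3 -m crank '[{"dp":[0,0,0],"angular":[0,0,-3]},{"dp":[0,0,0],"angular":[0,0,0]}]' | head -1; sh f.sh
```

```text
t: 13.1
   F [ 2.7 -0.6  5.3] M [-0.062 -0.405  0.179] q6 0.816 [ 0.554  -0.0642  0.0963]
t: 13.3
   F [ 2.5 -1.   5.2] M [-0.139 -0.353  0.223] q6 0.868 [ 0.5541 -0.0642  0.0963]
```

```bash
python3 -m crank '[{"dp":[0,0,0],"angular":[0,0,-3]},{"dp":[0,0,0],"angular":[0,0,0]}]' | head -1; sh f.sh;  python3 -m crank '[{"dp":[0,0,0],"angular":[0,0,-3]},{"dp":[0,0,0],"angular":[0,0,0]}]' | head -1; sh f.sh
```

```text
t: 13.5
   F [ 2.1 -1.3  5.5] M [-0.182 -0.526  0.238] q6 0.92 [ 0.5542 -0.0643  0.0963]
t: 13.7
   F [ 4.  -0.7  5.1] M [-0.09  -0.495  0.259] q6 0.972 [ 0.5543 -0.0643  0.0963]
```

```bash
python3 -m crank '[{"dp":[0,0,0],"angular":[0,0,-3]},{"dp":[0,0,0],"angular":[0,0,0]}]' | head -1; sh f.sh;  python3 -m crank '[{"dp":[0,0,0],"angular":[0,0,-3]},{"dp":[0,0,0],"angular":[0,0,0]}]' | head -1; sh f.sh
```

```text
t: 13.9
   F [ 2.4 -1.5  5.5] M [-0.147 -0.515  0.336] q6 1.024 [ 0.5544 -0.0644  0.0963]
t: 14.1
   F [ 4.  -1.6  4.8] M [-0.198 -0.603  0.347] q6 1.076 [ 0.5544 -0.0644  0.0963]
```

```bash
python3 -m crank '[{"dp":[0,0,0],"angular":[0,0,-3]},{"dp":[0,0,0],"angular":[0,0,0]}]' | head -1; sh f.sh;  python3 -m crank '[{"dp":[0,0,0],"angular":[0,0,0]}]' | head -1; sh f.sh; python3 -m crank '[{"dp":[0,0,0],"angular":[0,0,0]}]' | head -1; sh f.sh
```

```text
t: 14.3
   F [ 4.  -1.7  5.3] M [-0.229 -0.57   0.366] q6 1.128 [ 0.5545 -0.0644  0.0963]
t: 14.4
   F [ 4.2 -0.3  5.3] M [-0.266 -0.593  0.391] q6 1.127 [ 0.5545 -0.0644  0.0963]
t: 14.5
   F [ 4.3 -0.8  5.1] M [-0.2   -0.603  0.335] q6 1.127 [ 0.5545 -0.0644  0.0963]
```

```bash
python3 -m crank '[{"dp":[0,0,0],"angular":[0,0,-1.5]},{"dp":[0,0,0],"angular":[0,0,0]}]' | head -1; sh f.sh; python3 -m crank '[{"dp":[0,0,0],"angular":[0,0,0]}]' | head -1; sh f.sh;  python3 -m crank '[{"dp":[0,0,0],"angular":[0,0,0]},{"dp":[0,0,0],"angular":[0,0,0]},{"dp":[0,0,0],"angular":[0,0,0]}]' 0.75 ; python3 -m crank '[{"dp":[0,0,0.3],"angular":[0,0,0]},{"dp":[0,0,0.8],"angular":[0,0,0]},{"dp":[0,0,0.9],"angular":[0,0,0]},{"dp":[0,0,0.9],"angular":[0,0,0]},{"dp":[0,0,0.9],"angular":[0,0,0]},{"dp":[0,-0.9,0.9],"angular":[0,0,0]},{"dp":[0,-0.9,0],"angular":[0,0,0]},{"dp":[0,-0.9,0],"angular":[0,0,0]},{"dp":[0,-0.9,0],"angular":[0,0,0]},{"dp":[0,-0.9,0],"angular":[0,0,0]},{"dp":[0,-0.9,0],"angular":[0,0,0]},{"dp":[0,-0.9,0],"angular":[0,0,0]},{"dp":[0,-0.9,0],"angular":[0,0,0]},{"dp":[0,-0.9,0],"angular":[0,0,0]},{"dp":[0,0,0],"angular":[0,0,0]},{"dp":[0,0,0],"angular":[0,0,0]}]'
python3 - <<'E'
from h import *
s=vision.snapshot("top");cv2.imwrite("pics/t6.png",cv2.resize(s["image"][150:270,170:330],(800,600),interpolation=cv2.INTER_CUBIC))
E
```

```text
t: 14.7
   F [ 3.5 -2.   6.3] M [-0.245 -0.588  0.337] q6 1.154 [ 0.5546 -0.0644  0.0963]
t: 14.8
   F [ 4.1 -1.   5.2] M [-0.229 -0.645  0.327] q6 1.154 [ 0.5546 -0.0644  0.0963]
t: 15.1
tcp_pos: [0.5504, -0.0628, 0.0944]
tool_rot: [0.999, 0.05, -0.002, -0.001]
force: [-0.5, -0.5, 0.1]
finger_gap: 0.25
gripper_force: 0.0
t: 16.7
tcp_pos: [0.5517, -0.3064, 0.2362]
tool_rot: [0.999, 0.049, -0.0, -0.001]
force: [-0.4, 0.5, 0.3]
finger_gap: 0.254
gripper_force: 0.0
```

View pics/t6.png

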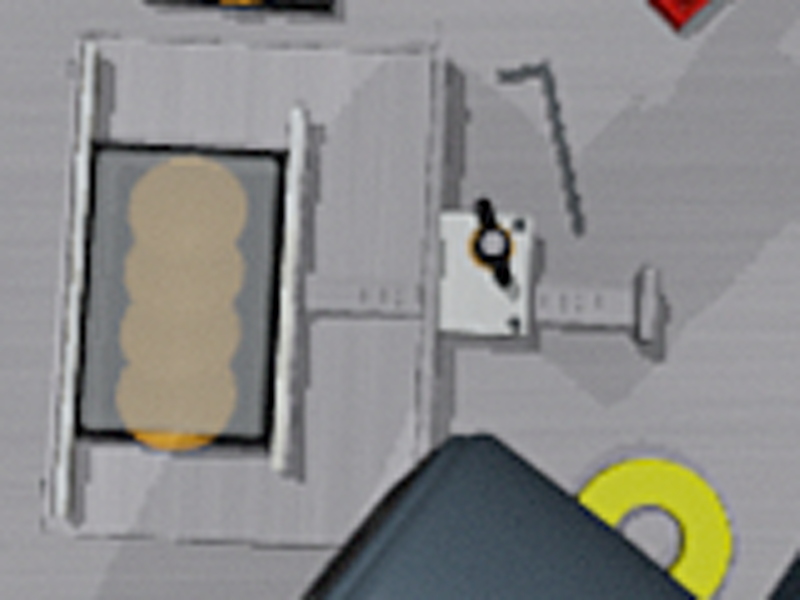

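The tray sits snug and square between the fence (75–90) and the rail (285–300). The wings now point along (482,205)–(512,288), about 57° clockwise of their start. The hex key and band roll are undisturbed, and the robot is clear.

```bash
python3 -c "
from station import order;print(order.sign_off())"
```

```text
the job is handed in; nothing more can be done
None
```

The job is handed in at about 17 s: the tray is snug and square between guide and fence, and the knob is clamped at about 0.33–0.39 N m (noisy readings; the last two, after a final small turn, were 0.33–0.34). The fingers stayed above the side plate's top edge, and the bystanders in the last view had not moved.

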